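# Hang the cleaned rings up to drain

### The arm

A 7-joint arm with a two-finger parallel gripper is mounted at the origin on the work surface. World frame = base frame: x ahead of the robot, y to its left, z up, the work surface at z = 0. Lengths are in m, angles in rad, forces in N, time in s.
With the tool pointing down it reaches from about 0.4 to 0.85 m from the base axis. Payload 10.4 kg.
Tool frame: the origin (TCP) lies on the mounting face of the last link; the fingertips stand 173 mm ahead of it and the grasp point (between the pads) lies 155 mm ahead of it (manip.tip_extent is the distance from the TCP to the fingertips, in m); z points along the fingers, y is the line along which they close (so a half turn about z gives the same grasp; the last joint's range is limited). The gripper opens to 85 mm and grips with 20 to 120 N. Pads are 22 mm wide; open, the fingers measure 114 mm over their backs; the gripper's body (76 mm by 85 mm) begins 54 mm behind the grasp point. The pads swing forward as they close: fully open they stand 13 mm farther back than shut.
Start: joints at [-1.127, 0.332, -0.065, 1.46, 0.022, 1.35, -0.088], TCP at [0.281, 0.558, 0.405] pointing down, gripper open.
Joint ranges: [-2.6, 2.6], [-0.5, 2.12], [-1.47, 1.34], [0.16, 2.42], [-1.27, 4.41], [0.06, 2.06], [-2.6, 2.6]. Speed limits (rad/s): [2.22, 2.22, 2.79, 2.79, 3.14, 3.14, 3.14].

### API

Orientations are given as a unit quaternion [x, y, z, w].
In Python, from workcell import manip gives the robot as it stands.
- The arm moves only by the tool move_arm, never from a script. Its argument "plan" is one flat list of numbers, 7 for each row, row after row: the turn, a rotation vector about the tool's x, y, z in rad, then the shift along the tool's x, y, z in m, then the finger opening in m, from 0 to 0.0854. In form: [ax, ay, az, dx, dy, dz, gripper, ax, ay, az, dx, dy, dz, gripper, ...]. A call has 1 to 12 rows; each row is the pose to reach, as a shift and turn from the pose commanded when the call began, along the tool's axes at that moment; what a row does not reach only later rows make up. A row lasts 1/8 s, in which the tool goes at most 62.5 mm and 10.7 degrees, less where a joint would pass 70% of its speed; a pose out of reach is approached as far as the arm can. A call with a gripper value outside its range is refused whole. The fingers move at their own pace and stop on an object; "squeeze" is the grip in N (left out, the last holds). Time passes only in rows, so rows that repeat a pose let the fingers close. It gives the time, the measured TCP pose, the force, the opening and the grip force at its end, in the units of the state.
- manip.get_obs(): the state, without advancing time (a new reading comes with each control period).
- manip.camera(name): name is "scene" or "top"; returns a dict with "color" (384x512x3 uint8, red, green, blue), "fx", "fy", "cx", "cy" (pixels), "cam_to_world" (4x4, takes a point from camera to world coordinates). Camera axes: x right, y down, z forward; pixel columns grow to the right and rows downward; lengths in m; the calibration is good to about 2 mm. A picture is of the moment at which its call begins. There is no depth.
- manip.hand_in(): hands the job in; it is judged then, once.
Trained networks look in a picture, given as the dict that the camera call returned (one of the last four; its "shot" number tells which), for a name from the list of things; names that differ only in an ending like _2 or _b are one class to them, and where a whole thing is asked for, a point or a joint stands for the part that bears it (a point fixed in the world has none). Each returns a list of dicts, best first, with "conf" (0 to 1); they miss things now and then, are a little off and sometimes report something else, mostly with a low value. They report only what shows in the picture. A call takes as long as a camera call. They do not tell look-alikes from the thing itself.
- manip.look_for(picture, label): "position" ([x, y, z] in m, in the coordinates of the camera as it stood for that picture, good to about 4 mm: the middle of the surface that is visible of it).
- manip.silhouettes(picture, label): "pixels" (384x512 bool, what is visible of it).
- manip.tip_of(picture, label): "position" ([x, y, z] in m, in the coordinates of the camera as it stood for that picture, good to about 4 mm: a listed point, or the origin of a listed thing).
The state is a dict: "clock": time; "joint_pos": joint angles; "joint_velocities": joint speeds; "tau": joint torques, N m; "position": TCP position; "ee_rot": TCP orientation; "ft_force": force on the tool from outside, world axes, zero at the start; "torque": the same for the moment, N m; "grip_width": opening from 0.0 (shut) to 1.0 (fully open); "grasp_force": force on a finger pad.
Only numpy, scipy, OpenCV 4.12 (cv2) and the standard library are available. Lean on these libraries where they do the work, as an engineer would, in place of code of your own. Each camera call takes 0.05 s, during which the arm holds its last target. There are 200 camera calls.

### The job

Lift the steel basket with the loop handle out of the ultrasonic bath, stand it flat in the middle of the drip tray and let go of it. Then take it anew and hang it by its loop on the hook of the upright wooden drip frame, and shut the bath's lid fully. Keep the basket upright all the way so that the rings do not spill, and leave the other things on the bench where they are.

Things in the scene. Friction and masses are not known exactly. Their poses are not given: they have to be found in the camera images.
- basket: Open steel basket with rings in it, about 0.2 kg, 100 (x) x 58 (y) x 50 (z) mm, walls 3 mm, with an upright flat loop handle on its -x end wall (see loop). Origin: centre of its underside, z up. At the start it stands in the bath's tank, loop at the bath's -x end, rim 5 mm below the bath's top: only the loop sticks out, by 39 mm.
- loop (a point): Centre of the underside of the loop's crossbar, 86 mm above the basket's underside, 48 mm from its centre towards -x. The loop is 4 mm thick, flush with the end wall's outer face; two legs 6 mm wide and a crossbar 8 mm tall; 40 mm wide outside, 28 mm inside; its opening is 36 mm high above the rim; its top 94 mm above the underside. Axes as the basket's.
- bath: White ultrasonic bath, fixed, 170 (x) x 130 (y) x 100 mm tall. Origin: centre of its underside. Tank opening in its top 116 (x) x 72 (y) mm, centred; tank floor at z = 45 mm. The hinged lid stands open at its +x side. Bath and board may be on either side of the bench.
- lid (a joint): Angle of the bath's lid: 0 = fully shut, 1.57 = standing upright, up to 1.9 = leaning back. A stiff hinge: the lid stays where it is left.
- lid_edge (a point): Middle of the lid's free edge, at the tip of its tab. The lid is a flat grey plate 6 mm thick, 100 mm wide, 124 mm long, plus a tab 44 mm wide and 14 mm long at the free edge (tip 138 mm from the hinge).
- lid_hinge (a point): Middle of the lid's hinge axis (which runs along the bath's y), at the bath's top, 64 mm from the bath's centre towards its +x.
- board: Upright open plywood frame on a foot, fixed, 130 mm wide (y), 12 mm thick, with three crossbars, top at 262 mm. Origin: on the bench under the middle of its front, which is the plane x = 0 and looks to -x. The foot, 12 mm high, reaches 60 mm in front. A hook sticks out of the middle crossbar at z = 140 mm (see hook_seat). The basket hangs on it with its loop end to it.
- hook_seat (a point): Where the crossbar comes to rest: top of the hook's level part, 7 mm in front of the board, z = 143 mm. The hook is 6 mm steel wire: from the board 15 mm level to -x, then slanting up and out to its tip, 28 mm from the face at z = 155 mm (wire centre; top 158 mm).
- tray: Shallow aluminium drip tray, fixed, 160 (x) x 150 (y) x 10 mm, walls and floor 4 mm (inner floor at z = 4 mm). Origin: centre of its underside.
- block: black soldering block 130 x 85 x 32 mm lying flat; bystander, leave alone; origin centre of underside
- beaker: empty glass beaker, 62 mm wide, 75 mm tall; bystander; origin centre of underside
- mug: white mug, 72 mm wide, 80 mm tall, one side handle; bystander; origin centre of underside
- brush: small bench brush lying flat; bystander
- jar: small closed jar, 52 mm wide, 60 mm tall; bystander; origin centre of underside
Things that resemble listed ones, but are neither listed nor needed, are in the scene too. What is shaped like the basket but blue, green or orange is not meant.

How it is judged:
On the way:
1. The basket stands upright and released on the floor of the drip tray (horizontal distance between basket and tray below 0.055 m and z of basket in the frame of tray below 0.0065 m and angle between basket's own z axis and vertical below 0.06 rad and contact force between basket and the fingers below 0.1 N and linear speed of basket below 0.03 m/s), for 0.2 s.
At the end, for the whole second after the job is handed in: The basket hangs at rest by its loop on the board's hook (crossbar within 18 mm of the seat, basket within 0.3 rad of upright, its weight on the board), and the bath's lid is shut (below 0.06 rad) (distance between loop and hook_seat below 0.018 m and angle between basket's own z axis and vertical below 0.3 rad and contact force between basket and board above 0.5 N and linear speed of basket below 0.03 m/s and value of joint lid below 0.06 rad); the robot touches nothing.
It fails at once if The basket is tipped by more than 0.6 rad (angle between basket's own z axis and vertical above 0.6 rad).
It fails at once if A bystander is moved by more than 30 mm (distance of any of block, beaker, mug, brush, jar from where it was at the start of the episode above 0.03 m).
It also fails if it takes over 72 s, if anything falls off the work surface, if the arm or the gripper's body presses on something with over 40 N, if the wrist force passes 120 N, or if a joint passes its speed limit or range.

## Working session

There is one attempt and no reset: what is moved stays moved. The work goes in short steps, Python scripts to look and compute and a tool call to move; the robot and the scene stay as the last step left them, time stands still between calls to the robot, and variables do not carry over. Pictures are saved under pics/ and viewed, at most 10 in all, crops included, and the job is handed in when it is done.

Besides the shell and the picture viewer there is one more tool, called after "Request:" as name(argument=value, ...) on one line, values as JSON. move_arm: Moves the arm, as the interface text tells. Its arguments: {"type":"object","properties":{"plan":{"type":"array","items":{"type":"number"}},"squeeze":{"type":"number"}},"required":["plan"]}

```bash
mkdir -p pics; cat > h.py <<'E'
import numpy as np, cv2
from workcell import manip
from scipy.spatial.transform import Rotation as R
def cam(n): return manip.camera(n)
def w(p,x): return (np.array(p['cam_to_world'])@np.append(x,1))[:3]
def pix(p,X):
    c=np.linalg.inv(p['cam_to_world'])@np.append(X,1); return np.array([p['fx']*c[0]/c[2]+p['cx'],p['fy']*c[1]/c[2]+p['cy']])
def ray(p,u,v,z):
    T=np.array(p['cam_to_world']); d=T[:3,:3]@[(u-p['cx'])/p['fx'],(v-p['cy'])/p['fy'],1]; o=T[:3,3]
    return o+d*(z-o[2])/d[2]
def save(p,n): cv2.imwrite('pics/'+n,p['color'][:,:,::-1])
E
python3 - <<'E'
from h import *
o=manip.get_obs(); print(o['position'],o['ee_rot'],o['clock'],manip.tip_extent)
ps={n:cam(n) for n in('top','scene')}
im=np.hstack([ps[n]['color'] for n in ps]); 
for n,p in ps.items():
    save(p,n+'0.png'); print(n,np.round(p['cam_to_world'],3).tolist(),p['fx'])
    for l in ['basket','loop','bath','lid_edge','lid_hinge','board','hook_seat','tray','block','beaker','mug','brush','jar']:
        print(n,l,[(np.round(w(p,d['position']),3).tolist(),round(d['conf'],2)) for d in manip.tip_of(p,l)[:3]])
E
```

```text
[0.28116961 0.55801045 0.40390389] [ 2.31258805e-01  9.72891990e-01 -7.18135242e-04 -1.60621176e-04] 0.0 0.1734
top [[-0.006, -0.985, 0.17, 0.231], [-1.0, 0.003, -0.015, 0.011], [0.014, -0.17, -0.985, 1.464], [0.0, 0.0, 0.0, 1.0]] 459.0678690287483
top basket [([0.552, -0.358, 0.046], 0.84), ([0.519, -0.187, 0.002], 0.8), ([0.192, -0.287, -0.0], 0.63)]
top loop [([0.173, -0.243, 0.085], 0.97), ([0.567, -0.174, 0.084], 0.96), ([0.411, -0.299, 0.09], 0.92)]
top bath [([0.554, -0.357, 0.001], 0.82)]
top lid_edge [([0.658, -0.347, 0.238], 0.88)]
top lid_hinge [([0.617, -0.349, 0.102], 0.93), ([0.532, 0.354, -0.001], 0.48)]
top board [([0.528, 0.356, -0.002], 0.83), ([0.616, -0.347, 0.097], 0.6)]
top hook_seat [([0.523, 0.354, 0.145], 0.74)]
top tray [([0.484, 0.009, -0.0], 0.63)]
top block [([0.724, -0.105, -0.001], 0.82), ([0.551, -0.358, 0.044], 0.52)]
top beaker [([0.373, 0.139, -0.0], 0.8), ([0.656, -0.346, 0.235], 0.6)]
top mug [([0.679, 0.092, 0.001], 0.71)]
top brush [([0.732, 0.223, -0.004], 0.92)]
top jar [([0.394, -0.151, 0.0], 0.6)]
scene [[0.174, 0.641, -0.747, 1.321], [0.985
[... 171 characters left out ...]
), ([0.656, -0.343, 0.23], 0.74)]
scene loop [([0.408, -0.296, 0.083], 0.97), ([0.561, -0.174, 0.085], 0.67), ([0.164, -0.247, 0.082], 0.64)]
scene bath [([0.558, -0.362, -0.002], 0.89)]
scene lid_edge [([0.654, -0.342, 0.231], 0.75)]
scene lid_hinge [([0.623, -0.351, 0.099], 0.8), ([0.39, -0.148, -0.002], 0.73), ([0.521, 0.357, 0.138], 0.31)]
scene board [([0.528, 0.356, -0.002], 0.78)]
scene hook_seat [([0.526, 0.357, 0.139], 0.84)]
scene tray [([0.479, 0.013, 0.002], 0.83)]
scene block [([0.722, -0.105, -0.002], 0.94)]
scene beaker [([0.374, 0.136, 0.002], 0.75)]
scene mug [([0.672, 0.089, 0.003], 0.77)]
scene brush [([0.734, 0.217, 0.001], 0.75)]
scene jar [([0.39, -0.148, -0.002], 0.7)]
```

View pics/top0.png

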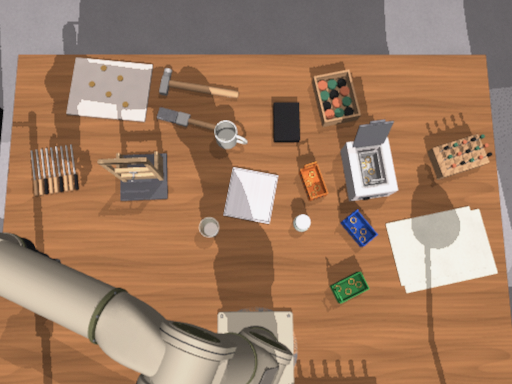

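View pics/scene0.png

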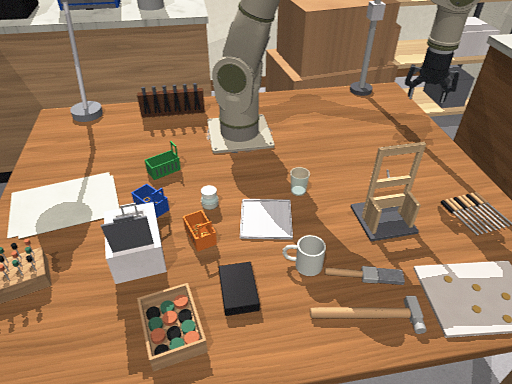

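```bash
python3 - <<'E'
from h import *
t=cam('top'); s=cam('scene')
def crop(p,u,v,a,b,k): return cv2.resize(p['color'][v:v+b,u:u+a],(a*k,b*k),interpolation=cv2.INTER_CUBIC)
A=crop(t,95,140,80,60,5); B=crop(t,335,110,80,60,5)
C=crop(s,345,130,80,120,5)[:,:400]; D=crop(s,95,195,80,60,5)
L=np.vstack([A,B]); 
cv2.imwrite('pics/c1.png',np.hstack([L,C])[:,:,::-1])
print([ (l,pix(t,X).round(1),pix(s,X).round(1)) for l,X in dict(board=[.528,.356,0],seat=[.524,.356,.142],bath=[.556,-.359,.1],tray=[.482,.011,0]).items()])
for p in(t,s):
  for l in('loop','lid_hinge','hook_seat','lid_edge','bath','board','tray','basket'):
    print(l,[(np.round(w(p,d['position']),4).tolist(),round(d['conf'],2)) for d in manip.tip_of(p,l)])
  for l in('tray','board','bath'):
    m=manip.silhouettes(p,l)[0]['pixels'].astype(np.uint8)
    c=max(cv2.findContours(m,0,2)[0],key=cv2.contourArea); print(l,cv2.minAreaRect(c),cv2.boxPoints(cv2.minAreaRect(c)).round(1).tolist())
    if l=='tray' : print([ray(p,*q,.01).round(4).tolist() for q in cv2.boxPoints(cv2.minAreaRect(c))])
E
```

```text
[('board', array([144.3, 181.9]), array([380.6, 216.4])), ('seat', array([133.2, 173.7]), array([390.5, 179.1])), ('bath', array([371.7, 165.8]), array([130.9, 228.5])), ('tray', array([250.9, 195.6]), array([265.9, 219.2]))]
loop [([0.5092, -0.3639, 0.135], 0.91), ([0.1765, -0.2444, 0.083], 0.7), ([0.4114, -0.3019, 0.0865], 0.58), ([0.5634, -0.1705, 0.0889], 0.55)]
lid_hinge [([0.6187, -0.3504, 0.0991], 0.86)]
hook_seat [([0.518, 0.3565, 0.1394], 0.97)]
lid_edge [([0.6544, -0.3473, 0.2365], 0.74)]
bath [([0.555, -0.3595, 0.0023], 0.71)]
board []
tray [([0.4839, 0.0068, 0.0019], 0.89)]
basket [([0.1925, -0.2885, -0.0005], 0.84), ([0.3711, -0.3258, 0.002], 0.74), ([0.5205, -0.1861, 0.0031], 0.74), ([0.5534, -0.3559, 0.045], 0.62)]
tray ((250.16250610351562, 195.66049194335938), (46.745384216308594, 49.12065887451172), 10.954063415527344) [[222.5, 215.3000030517578], [231.89999389648438, 167.10000610351562], [277.79998779296875, 176.0], [268.3999938964844, 224.1999969482422]]
[[0.4167, 0.1014, 0.01], [0.5742, 0.0723, 0.01], [0.5443, -0.0764, 0.01], [0.3877, -0.0446, 0.01]]
board ((132.49862670898438, 176.97377014160156), (47.51318359375, 69.43022155761719), 86.98721313476562) [[96.5999984741211, 155.10000610351562], [165.89999389648438, 151.39999389648438], [168.39999389648438, 198.89999389648438], [99.0999984741211, 202.5]]Traceback (most recent call last):
  File "<stdin>", line 13, in <module>
IndexError: list index out of range
```

View pics/c1.png

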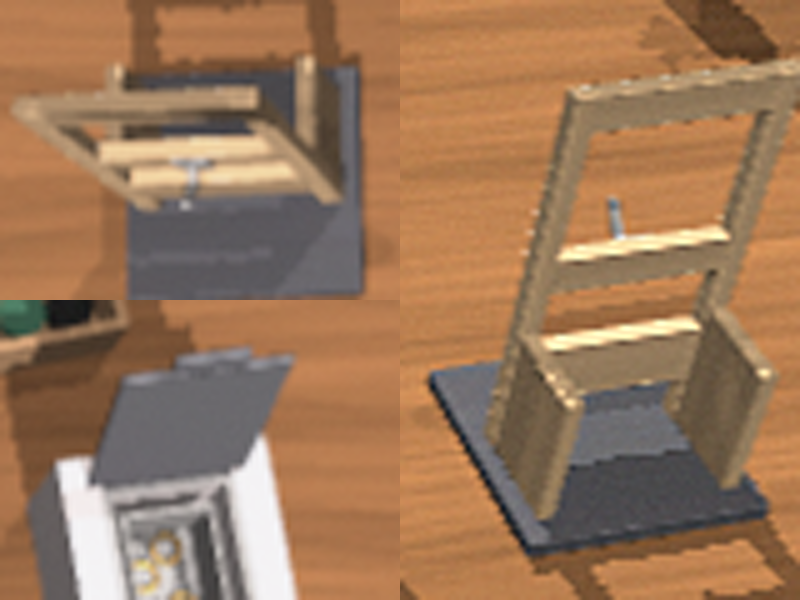

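```bash
cat >> h.py <<'E'
def rows(wps):
    """wps: (x,y,z of TCP, yaw deg of tool y, opening, nrows); tool down. prints rows in start tool frame"""
    o=manip.get_obs(); p0=np.array(o['position']); R0=R.from_quat(o['ee_rot'])
    y0=R0.as_matrix()[:,1]; a0=np.degrees(np.arctan2(y0[1],y0[0]))
    print('at',p0.round(4),'yaw',a0.round(1),'t',o['clock'],'F',np.round(o['ft_force'],1),'grip',o['grip_width'],o['grasp_force'])
    c=np.array([*p0,a0]); out=[]
    for *t,g,n in wps:
        t=np.array([c[i] if v is None else v for i,v in enumerate(t)],float)
        for k in range(1,n+1):
            q=c+(t-c)*k/n; a=np.radians(q[3])
            M=np.array([[np.sin(a),np.cos(a),0],[-np.cos(a),np.sin(a),0],[0,0,-1]])
            out.append([*(R0.inv()*R.from_matrix(M)).as_rotvec().round(3),*R0.inv().apply(q[:3]-p0).round(4),g])
        c=t
    for i in range(0,len(out),4): print(', '.join(f'{v:g}' for r in out[i:i+4] for v in r)+',')
E
python3 - <<'E'
from h import *
acc={}
for i in range(4):
  for n in('top','scene'):
    p=cam(n)
    for l in('loop','lid_hinge','hook_seat','lid_edge','bath','board','tray','basket'):
      for d in manip.tip_of(p,l):
        x=w(p,d['position'])
        if l=='loop' and abs(x[2]-.13)>.02 or l=='basket' and x[1]>-.34 or d['conf']<.5: continue
        acc.setdefault((n,l),[]).append(x)
for k,v in acc.items(): print(k,len(v),np.median(v,0).round(4))
t=cam('top')
print('hooktip',ray(t,132,180.6,.155),'hookbase',ray(t,134,172,.143))
v=np.array([ray(t,95+u/5,140+q/5,.262) for u,q in((20,105),(255,95))]);print('bar',v, 'footR',ray(t,95+360/5,140+292/5,.012),ray(t,95+128/5,140+300/5,.012))
e=[ray(t,335+u/5,110+q/5,.1) for u,q in((265,140),(298,300))];print('bath edge',e,np.degrees(np.arctan2(e[0][1]-e[1][1],e[0][0]-e[1][0])))
rows([(.509,-.364,.45,9,.05,12)])
E
```

```text
('top', 'loop') 3 [ 0.5064 -0.365   0.1346]
('top', 'lid_hinge') 4 [ 0.6176 -0.35    0.1003]
('top', 'hook_seat') 4 [0.5203 0.357  0.1425]
('top', 'lid_edge') 4 [ 0.6556 -0.345   0.2361]
('top', 'bath') 3 [ 0.556  -0.3589  0.0034]
('top', 'board') 4 [ 0.5296  0.358  -0.    ]
('top', 'tray') 7 [0.484  0.0093 0.0014]
('top', 'basket') 4 [ 0.5506 -0.3562  0.0453]
('scene', 'loop') 4 [ 0.5041 -0.3661  0.132 ]
('scene', 'lid_hinge') 5 [ 0.619  -0.3509  0.1006]
('scene', 'hook_seat') 3 [0.5239 0.3564 0.14  ]
('scene', 'lid_edge') 4 [ 0.6539 -0.3433  0.2337]
('scene', 'bath') 5 [ 5.566e-01 -3.614e-01 -1.000e-04]
('scene', 'board') 4 [5.298e-01 3.556e-01 3.000e-04]
('scene', 'tray') 4 [0.479  0.0133 0.0016]
('scene', 'basket') 1 [ 0.6536 -0.3418  0.2352]
hooktip [0.5006084  0.35518825 0.155     ] hookbase [0.5288099  0.35354479 0.143     ]
bar [[0.53236731 0.41721067 0.262     ]
 [0.53758251 0.29201053 0.262     ]] footR [0.47169734 0.27904065 0.012     ] [0.46706057 0.42647234 0.012     ]
bath edge [array([ 0.64404082, -0.41384046,  0.1       ]), array([ 0.54257174, -0.42857358,  0.1       ])] 8.261503217214488
at [0.2812 0.5581 0.4047] yaw 63.3 t 5.7 F [-0.3  0.1  0.8] grip 0.9986652670369901 0.0Traceback (most recent call last):
  File "<stdin>", line 16, in <module>
  File "h.py", line 23, in rows
    out.append([*(R0.inv()*R.from_matrix(M)).as_rotvec().round(3),*R0.inv().apply(q[:3]-p0).round(4),g])
                           ~~~~~~~~~~~~~^^^
  File "scipy/spatial/transform/_rotation.pyx", line 1143, in scipy.spatial.transform._rotation.Rotation.from_matrix
ValueError: Non-positive determinant (left-handed or null coordinate frame) in rotation matrix 0: [[ 0.85476352  0.51901765  0.        ]
 [-0.51901765  0.85476352  0.        ]
 [ 0.          0.         -1.        ]].
```

```bash
sed -i 's/\[\[np.sin(a),np.cos(a),0\],\[-np.cos(a),np.sin(a),0\]/[[-np.sin(a),np.cos(a),0],[np.cos(a),np.sin(a),0]/' h.py
python3 - <<'E'
from h import *
rows([(.40,.1,.44,35,.05,9),(.46,-.07,.44,20,.05,3)])
E
```

```text
at [0.2812 0.5581 0.4047] yaw 63.3 t 5.7 F [-0.3  0.1  0.8] grip 0.9986652670369901 0.0
0, -0, 0.055, -0.0347, -0.0395, -0.0039, 0.05, 0, -0, 0.11, -0.0694, -0.079, -0.0078, 0.05, 0, -0, 0.164, -0.1041, -0.1186, -0.0118, 0.05, 0, -0, 0.219, -0.1388, -0.1581, -0.0157, 0.05,
0, -0, 0.274, -0.1735, -0.1976, -0.0196, 0.05, 0, -0, 0.329, -0.2081, -0.2371, -0.0235, 0.05, 0, -0, 0.384, -0.2428, -0.2766, -0.0275, 0.05, 0, -0, 0.438, -0.2775, -0.3162, -0.0314, 0.05,
0, -0, 0.493, -0.3122, -0.3557, -0.0353, 0.05, 0, -0, 0.58, -0.3556, -0.3973, -0.0353, 0.05, 0, -0, 0.668, -0.3989, -0.4389, -0.0353, 0.05, 0, -0, 0.755, -0.4423, -0.4805, -0.0353, 0.05,
```

Request:
move_arm(plan=[0, 0, 0.055, -0.035, -0.04, -0.004, 0.05, 0, 0, 0.11, -0.069, -0.079, -0.008, 0.05, 0, 0, 0.164, -0.104, -0.119, -0.012, 0.05, 0, 0, 0.219, -0.139, -0.158, -0.016, 0.05, 0, 0, 0.274, -0.173, -0.198, -0.02, 0.05, 0, 0, 0.329, -0.208, -0.237, -0.024, 0.05, 0, 0, 0.384, -0.243, -0.277, -0.027, 0.05, 0, 0, 0.438, -0.278, -0.316, -0.031, 0.05, 0, 0, 0.493, -0.312, -0.356, -0.035, 0.05, 0, 0, 0.58, -0.356, -0.397, -0.035, 0.05, 0, 0, 0.668, -0.399, -0.439, -0.035, 0.05, 0, 0, 0.755, -0.442, -0.481, -0.035, 0.05])

```text
clock: 7.2
position: [0.4596, -0.0723, 0.4401]
ee_rot: [0.575, 0.818, 0.001, 0.0]
ft_force: [0.7, 0.7, 1.1]
grip_width: 0.583
grasp_force: 0.0
```

```bash
python3 - <<'E'
from h import *
rows([(.506,-.3655,.44,8.5,.05,6),(.506,-.3655,.32,8.5,.04,4),(.506,-.3655,.32,8.5,.04,2)])
E
```

```text
at [ 0.4596 -0.0723  0.4401] yaw 19.8 t 7.2 F [0.7 0.7 1.1] grip 0.5830990403638057 0.0
0.001, -0, 0.033, -0.0486, -0.0093, -0, 0.05, 0.001, -0, 0.066, -0.0972, -0.0186, -0, 0.05, 0.001, -0, 0.099, -0.1458, -0.028, -0, 0.05, 0.001, -0, 0.132, -0.1943, -0.0373, -0, 0.05,
0.001, -0, 0.165, -0.2429, -0.0466, -0, 0.05, 0.001, -0, 0.198, -0.2915, -0.0559, -0, 0.05, 0.001, -0, 0.198, -0.2915, -0.056, 0.03, 0.04, 0.001, -0, 0.198, -0.2915, -0.056, 0.06, 0.04,
0.001, -0, 0.198, -0.2915, -0.0561, 0.09, 0.04, 0.001, -0, 0.198, -0.2915, -0.0561, 0.12, 0.04, 0.001, -0, 0.198, -0.2915, -0.0561, 0.12, 0.04, 0.001, -0, 0.198, -0.2915, -0.0561, 0.12, 0.04,
```

Request:
move_arm(plan=[0, 0, 0.033, -0.049, -0.009, 0, 0.05, 0, 0, 0.066, -0.097, -0.019, 0, 0.05, 0, 0, 0.099, -0.146, -0.028, 0, 0.05, 0, 0, 0.132, -0.194, -0.037, 0, 0.05, 0, 0, 0.165, -0.243, -0.047, 0, 0.05, 0, 0, 0.198, -0.2915, -0.056, 0, 0.05, 0, 0, 0.198, -0.2915, -0.056, 0.03, 0.04, 0, 0, 0.198, -0.2915, -0.056, 0.06, 0.04, 0, 0, 0.198, -0.2915, -0.056, 0.09, 0.04, 0, 0, 0.198, -0.2915, -0.056, 0.12, 0.04, 0, 0, 0.198, -0.2915, -0.056, 0.12, 0.04])

```text
clock: 8.57
position: [0.5062, -0.3627, 0.3178]
ee_rot: [0.652, 0.758, -0.0, -0.002]
ft_force: [0.8, -0.2, 1.4]
grip_width: 0.472
grasp_force: 0.0
```

```bash
python3 - <<'E'
from h import *
t=cam('top'); s=cam('scene')
for n,p in(('t',t),('s',s)):
  print(n,[(w(p,d['position']).round(4),round(d['conf'],2)) for d in manip.tip_of(p,'loop')])
def crop(p,u,v,a,b,k): return cv2.resize(p['color'][v:v+b,u:u+a],(a*k,b*k),interpolation=cv2.INTER_CUBIC)
u,v=pix(s,[.506,-.3655,.135]).astype(int); u2,v2=pix(t,[.506,-.3655,.135]).astype(int)
cv2.imwrite('pics/c2.png',np.hstack([crop(s,u-40,v-50,80,100,5),crop(t,u2-40,v2-50,80,100,5)])[:,:,::-1])
rows([(.506,-.3655,.288,8.5,.04,3),(.506,-.3655,.288,8.5,0,6)])
E
```

```text
t [(array([ 0.1771, -0.2459,  0.0833]), 0.98), (array([ 0.5668, -0.1707,  0.0859]), 0.56)]
s [(array([ 0.5591, -0.1696,  0.0865]), 0.91), (array([ 0.4064, -0.2954,  0.0819]), 0.9), (array([ 0.1632, -0.2442,  0.0857]), 0.84), (array([ 0.5018, -0.366 ,  0.1312]), 0.49)]
at [ 0.5069 -0.3637  0.3213] yaw 8.7 t 8.775 F [0.7 0.4 0.5] grip 0.4744771187583279 0.0
0.002, 0.001, 0.001, -0.0005, -0.0004, 0.0111, 0.04, 0.002, 0.001, 0.002, -0.001, -0.0008, 0.0222, 0.04, 0.002, 0.001, 0.003, -0.0016, -0.0012, 0.0333, 0.04, 0.002, 0.001, 0.003, -0.0016, -0.0012, 0.0333, 0,
0.002, 0.001, 0.003, -0.0016, -0.0012, 0.0333, 0, 0.002, 0.001, 0.003, -0.0016, -0.0012, 0.0333, 0, 0.002, 0.001, 0.003, -0.0016, -0.0012, 0.0333, 0, 0.002, 0.001, 0.003, -0.0016, -0.0012, 0.0333, 0,
0.002, 0.001, 0.003, -0.0016, -0.0012, 0.0333, 0,
```

View pics/c2.png

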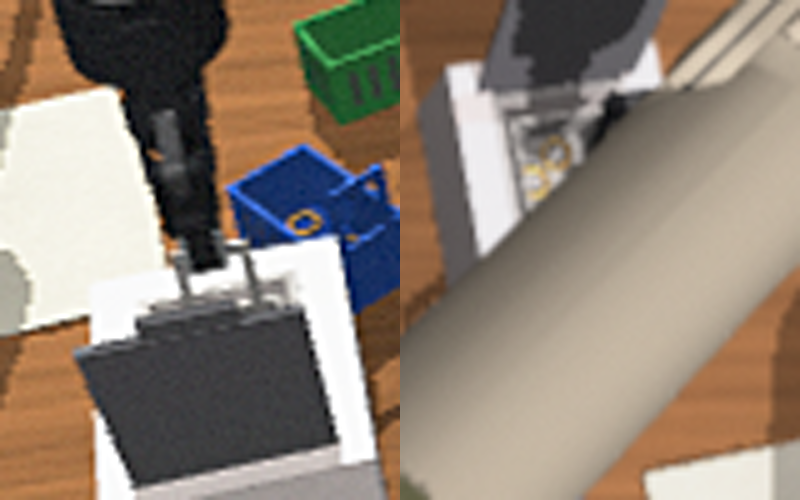

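Request:
move_arm(plan=[0.002, 0.001, 0, 0, 0, 0.011, 0.04, 0.002, 0.001, 0, 0, 0, 0.022, 0.04, 0.002, 0.001, 0, 0, 0, 0.033, 0.04, 0.002, 0.001, 0, 0, 0, 0.033, 0.02, 0.002, 0.001, 0, 0, 0, 0.033, 0.0, 0.002, 0.001, 0, 0, 0, 0.033, 0.0, 0.002, 0.001, 0, 0, 0, 0.033, 0.0, 0.002, 0.001, 0, 0, 0, 0.033, 0.0, 0.002, 0.001, 0, 0, 0, 0.033, 0.0], squeeze=100)

```text
clock: 9.9
position: [0.5065, -0.3635, 0.2868]
ee_rot: [0.652, 0.758, -0.0, -0.001]
ft_force: [-1.6, -0.6, 0.2]
grip_width: 0.023
grasp_force: 93.3
```

```bash
python3 - <<'E'
from h import *
rows([(None,None,.315,None,0,4)])
E
```

```text
at [ 0.5065 -0.3635  0.2868] yaw 8.6 t 9.9 F [-1.6 -0.6  0.2] grip 0.022561720998612537 93.29009413719177
-0.002, -0.001, -0, 0, -0, -0.0071, 0, -0.002, -0.001, -0, 0, -0, -0.0141, 0, -0.002, -0.001, -0, 0, -0, -0.0212, 0, -0.002, -0.001, -0, 0, -0.0001, -0.0282, 0,
```

Gripped (opening ~2–4 mm, 93 N). Lift slowly by 100 mm.

Request:
move_arm(plan=[0, 0, 0, 0, 0, -0.006, 0, 0, 0, 0, 0, 0, -0.014, 0, 0, 0, 0, 0, 0, -0.023, 0, 0, 0, 0, 0, 0, -0.032, 0, 0, 0, 0, 0, 0, -0.042, 0, 0, 0, 0, 0, 0, -0.052, 0, 0, 0, 0, 0, 0, -0.062, 0, 0, 0, 0, 0, 0, -0.072, 0, 0, 0, 0, 0, 0, -0.082, 0, 0, 0, 0, 0, 0, -0.091, 0, 0, 0, 0, 0, 0, -0.1, 0, 0, 0, 0, 0, 0, -0.1, 0])

```text
clock: 11.4
position: [0.5069, -0.3636, 0.3874]
ee_rot: [0.652, 0.758, -0.0, -0.0]
ft_force: [-0.5, -0.2, -2.1]
grip_width: 0.026
grasp_force: 93.0
```

```bash
python3 - <<'E'
from h import *
s=cam('scene')
for l in('loop','basket'): print(l,[(w(s,d['position']).round(4),round(d['conf'],2)) for d in manip.tip_of(s,l)])
u,v=pix(s,[.53,-.36,.19]).astype(int)
cv2.imwrite('pics/c3.png',cv2.resize(s['color'][v-60:v+60,max(u-60,0):u+60],None,fx=5,fy=5)[:,:,::-1])
rows([(.50,-.2,.388,50,0,11),(.483,-.037,.388,90,0,11)])
E
```

```text
loop [(array([ 0.5613, -0.1731,  0.0871]), 0.83), (array([ 0.1658, -0.2444,  0.0843]), 0.8), (array([ 0.509 , -0.3663,  0.2317]), 0.66), (array([ 0.4077, -0.296 ,  0.0852]), 0.58), (array([0.4784, 0.01  , 0.0006]), 0.28), (array([0.5325, 0.355 , 0.0013]), 0.22)]
basket [(array([ 0.5148, -0.1868, -0.0021]), 0.86), (array([ 0.1848, -0.2907, -0.0016]), 0.85), (array([ 0.3712, -0.329 , -0.0036]), 0.82), (array([ 0.5541, -0.3605,  0.1419]), 0.81)]
at [ 0.5067 -0.3634  0.3863] yaw 8.7 t 11.55 F [ 0.9 -0.2 -3.2] grip 0.01929190263222602 93.0035792849958
-0.002, -0.002, -0.066, 0.0148, 0.0016, -0.0001, 0, -0.002, -0.002, -0.131, 0.0295, 0.0033, -0.0003, 0, -0.002, -0.002, -0.197, 0.0443, 0.0049, -0.0004, 0, -0.002, -0.002, -0.262, 0.0591, 0.0065, -0.0006, 0,
-0.002, -0.002, -0.328, 0.0739, 0.0081, -0.0007, 0, -0.002, -0.002, -0.394, 0.0886, 0.0098, -0.0008, 0, -0.002, -0.002, -0.459, 0.1034, 0.0114, -0.001, 0, -0.002, -0.002, -0.525, 0.1182, 0.013, -0.0011, 0,
-0.002, -0.002, -0.59, 0.133, 0.0147, -0.0012, 0, -0.002, -0.002, -0.656, 0.1477, 0.0163, -0.0014, 0, -0.002, -0.002, -0.722, 0.1625, 0.0179, -0.0015, 0, -0.002, -0.002, -0.785, 0.1774, 0.0186, -0.0015, 0,
-0.002, -0.002, -0.849, 0.1923, 0.0193, -0.0015, 0, -0.002, -0.002, -0.912, 0.2072, 0.02, -0.0015, 0, -0.001, -0.002, -0.975, 0.222, 0.0207, -0.0014, 0, -0.001, -0.003, -1.039, 0.2369, 0.0214, -0.0014, 0,
-0.001, -0.003, -1.102, 0.2518, 0.0221, -0.0014, 0, -0.001, -0.003, -1.166, 0.2667, 0.0228, -0.0014, 0, -0.001, -0.003, -1.229, 0.2816, 0.0235, -0.0014, 0, -0.001, -0.003, -1.293, 0.2965, 0.0242, -0.0013, 0,
-0.001, -0.003, -1.356, 0.3113, 0.0249, -0.0013, 0, -0.001, -0.003, -1.42, 0.3262, 0.0256, -0.0013, 0,
```

View pics/c3.png

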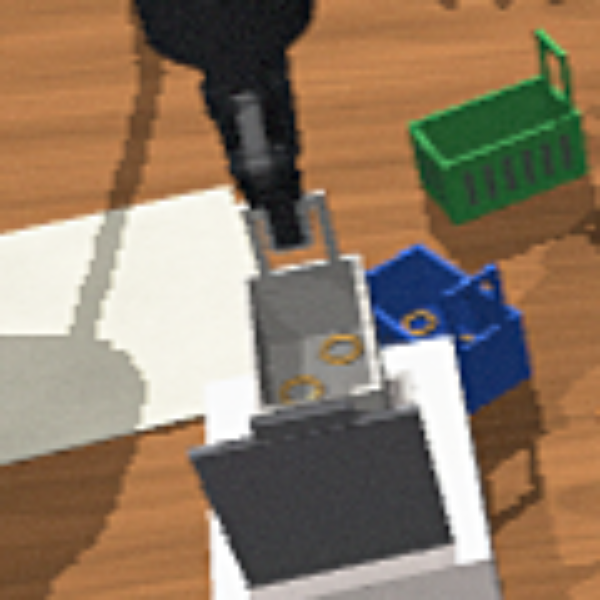

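Request:
move_arm(plan=[0, 0, -0.06, 0.014, 0.002, 0, 0, 0, 0, -0.13, 0.03, 0.003, 0, 0, 0, 0, -0.2, 0.044, 0.005, 0, 0, 0, 0, -0.26, 0.059, 0.006, 0, 0, 0, 0, -0.33, 0.074, 0.008, 0, 0, 0, 0, -0.39, 0.089, 0.01, 0, 0, 0, 0, -0.46, 0.103, 0.011, 0, 0, 0, 0, -0.525, 0.118, 0.013, 0, 0, 0, 0, -0.59, 0.133, 0.015, 0, 0, 0, 0, -0.656, 0.148, 0.016, 0, 0, 0, 0, -0.722, 0.162, 0.018, 0, 0, 0, 0, -0.785, 0.177, 0.019, 0, 0])

```text
clock: 13.05
position: [0.4989, -0.1847, 0.3868]
ee_rot: [0.31, 0.951, 0.0, -0.001]
ft_force: [0.1, -0.1, -2.5]
grip_width: 0.021
grasp_force: 93.0
```

```bash
python3 - <<'E'
from h import *
rows([(.482,-.037,.388,90,0,12)])
E
```

```text
at [ 0.4989 -0.1847  0.3868] yaw 53.9 t 13.05 F [ 0.1 -0.1 -2.5] grip 0.02133419683013645 92.99381171353161
-0.001, -0.002, -0.053, 0.0084, 0.0091, -0.0001, 0, -0.001, -0.002, -0.105, 0.0168, 0.0182, -0.0002, 0, -0, -0.002, -0.158, 0.0252, 0.0273, -0.0003, 0, -0, -0.002, -0.21, 0.0336, 0.0364, -0.0003, 0,
-0, -0.002, -0.263, 0.042, 0.0456, -0.0004, 0, -0, -0.002, -0.315, 0.0504, 0.0547, -0.0005, 0, -0, -0.002, -0.368, 0.0588, 0.0638, -0.0006, 0, -0, -0.002, -0.42, 0.0671, 0.0729, -0.0007, 0,
-0, -0.002, -0.473, 0.0755, 0.082, -0.0008, 0, -0, -0.002, -0.526, 0.0839, 0.0911, -0.0009, 0, -0, -0.002, -0.578, 0.0923, 0.1002, -0.0009, 0, 0, -0.002, -0.631, 0.1007, 0.1093, -0.001, 0,
```

Request:
move_arm(plan=[0, 0, -0.053, 0.008, 0.009, 0, 0, 0, 0, -0.105, 0.017, 0.018, 0, 0, 0, 0, -0.158, 0.025, 0.027, 0, 0, 0, 0, -0.21, 0.034, 0.036, 0, 0, 0, 0, -0.263, 0.042, 0.046, 0, 0, 0, 0, -0.315, 0.05, 0.055, 0, 0, 0, 0, -0.368, 0.059, 0.064, 0, 0, 0, 0, -0.42, 0.067, 0.073, 0, 0, 0, 0, -0.473, 0.0755, 0.082, 0, 0, 0, 0, -0.526, 0.084, 0.091, 0, 0, 0, 0, -0.59, 0.094, 0.102, 0, 0, 0, 0, -0.631, 0.101, 0.109, 0, 0])

```text
clock: 14.55
position: [0.4822, -0.0368, 0.3869]
ee_rot: [-0.0, 1.0, 0.0, -0.001]
ft_force: [-0.3, 0.2, -2.1]
grip_width: 0.022
grasp_force: 93.0
```

```bash
python3 - <<'E'
from h import *
for n in('scene','top'):
  s=cam(n)
  for l in('loop','basket'): print(n,l,[(w(s,d['position']).round(4),round(d['conf'],2)) for d in manip.tip_of(s,l) if w(s,d['position'])[1]>-.1])
rows([(.482,-.037,.252,90,0,10)])
E
```

```text
scene loop [(array([ 0.4817, -0.0386,  0.232 ]), 0.9)]
scene basket []
top loop []
top basket [(array([0.4849, 0.0086, 0.1431]), 0.75)]
at [ 0.4823 -0.0385  0.387 ] yaw 89.7 t 14.85 F [ 0.1  0.1 -1.5] grip 0.02144116512342372 92.9820436052978
0.001, -0.002, -0.001, 0, 0.0001, 0.0135, 0, 0.001, -0.002, -0.001, 0, 0.0003, 0.027, 0, 0.001, -0.002, -0.002, 0, 0.0004, 0.0405, 0, 0.001, -0.002, -0.002, 0, 0.0006, 0.054, 0,
0.001, -0.002, -0.003, 0, 0.0007, 0.0675, 0, 0.001, -0.002, -0.003, 0, 0.0008, 0.081, 0, 0.001, -0.002, -0.004, 0, 0.001, 0.0945, 0, 0.001, -0.002, -0.004, 0, 0.0011, 0.108, 0,
0.001, -0.002, -0.005, 0, 0.0013, 0.1215, 0, 0.001, -0.002, -0.005, 0, 0.0014, 0.135, 0,
```

Request:
move_arm(plan=[0, 0, 0, 0, 0, 0.01, 0, 0, 0, 0, 0, 0, 0.023, 0, 0, 0, 0, 0, 0, 0.037, 0, 0, 0, 0, 0, 0, 0.051, 0, 0, 0, 0, 0, 0, 0.065, 0, 0, 0, 0, 0, 0, 0.079, 0, 0, 0, 0, 0, 0, 0.093, 0, 0, 0, 0, 0, 0, 0.107, 0, 0, 0, 0, 0, 0, 0.12, 0, 0, 0, 0, 0, 0, 0.13, 0, 0, 0, 0, 0, 0, 0.136, 0, 0, 0, 0, 0, 0, 0.139, 0])

```text
clock: 16.35
position: [0.482, -0.0379, 0.2478]
ee_rot: [0.002, 1.0, 0.0, -0.001]
ft_force: [-0.1, -1.0, -0.5]
grip_width: 0.025
grasp_force: 93.1
```

Request:
move_arm(plan=[0, 0, 0, 0, 0, 0.001, 0, 0, 0, 0, 0, 0, 0.002, 0, 0, 0, 0, 0, 0, 0.002, 0])

```text
clock: 16.73
position: [0.4821, -0.038, 0.2462]
ee_rot: [0.002, 1.0, 0.0, -0.001]
ft_force: [-0.3, -2.2, -0.8]
grip_width: 0.026
grasp_force: 93.3
```

Request:
move_arm(plan=[0, 0, 0, 0, 0, 0.001, 0, 0, 0, 0, 0, 0, 0.002, 0, 0, 0, 0, 0, 0, 0.002, 0])

```text
clock: 17.1
position: [0.4823, -0.0381, 0.2451]
ee_rot: [0.002, 1.0, 0.001, -0.001]
ft_force: [-5.2, -2.5, 14.2]
grip_width: 0.023
grasp_force: 95.3
```

Request:
move_arm(plan=[0, 0, 0, 0, 0, -0.001, 0.01, 0, 0, 0, 0, 0, -0.001, 0.03, 0, 0, 0, 0, 0, -0.001, 0.04, 0, 0, 0, 0, 0, -0.001, 0.04, 0, 0, 0, 0, 0, -0.001, 0.04, 0, 0, 0, 0, 0, -0.03, 0.04, 0, 0, 0, 0, 0, -0.07, 0.06, 0, 0, 0, 0, 0, -0.12, 0.085, 0, 0, 0, 0, 0, -0.12, 0.085], squeeze=40)

```text
clock: 18.23
position: [0.4832, -0.0381, 0.3674]
ee_rot: [0.002, 1.0, 0.001, 0.002]
ft_force: [0.3, 0.5, -0.1]
grip_width: 0.994
grasp_force: 0.0
```

```bash
python3 - <<'E'
from h import *
for n in('scene','top'):
  s=cam(n)
  for l in('loop','basket'): print(n,l,[(w(s,d['position']).round(4),round(d['conf'],2)) for d in manip.tip_of(s,l) if w(s,d['position'])[1]>-.1])
  if n=='scene':
    u,v=pix(s,[.482,.01,.05]).astype(int)
    cv2.imwrite('pics/c4.png',cv2.resize(s['color'][v-60:v+50,u-60:u+60],None,fx=5,fy=5)[:,:,::-1])
rows([(.483,.021,.30,0,.085,10),(.483,.021,.199,0,.085,8)])
E
```

```text
scene loop [(array([ 0.4811, -0.0392,  0.0897]), 0.64)]
scene basket [(array([0.4858, 0.0094, 0.0031]), 0.94)]
top loop []
top basket [(array([0.4818, 0.0104, 0.0041]), 0.86)]
at [ 0.4819 -0.0379  0.3628] yaw 89.8 t 18.525 F [-0.1 -0.4 -0. ] grip 0.9971604700936528 0.0
-0, -0.004, 0.157, -0.0001, 0.0059, 0.0063, 0.085, -0, -0.004, 0.313, -0.0002, 0.0118, 0.0126, 0.085, -0.001, -0.004, 0.47, -0.0003, 0.0177, 0.0188, 0.085, -0.001, -0.004, 0.627, -0.0005, 0.0235, 0.0251, 0.085,
-0.001, -0.004, 0.783, -0.0006, 0.0294, 0.0314, 0.085, -0.002, -0.004, 0.94, -0.0007, 0.0353, 0.0377, 0.085, -0.002, -0.004, 1.097, -0.0008, 0.0412, 0.044, 0.085, -0.002, -0.004, 1.254, -0.0009, 0.0471, 0.0503, 0.085,
-0.003, -0.004, 1.41, -0.001, 0.053, 0.0565, 0.085, -0.003, -0.004, 1.567, -0.0011, 0.0589, 0.0628, 0.085, -0.003, -0.004, 1.567, -0.0012, 0.0589, 0.0754, 0.085, -0.003, -0.004, 1.567, -0.0013, 0.0588, 0.0881, 0.085,
-0.003, -0.004, 1.567, -0.0013, 0.0588, 0.1007, 0.085, -0.003, -0.004, 1.567, -0.0014, 0.0588, 0.1133, 0.085, -0.003, -0.004, 1.567, -0.0014, 0.0588, 0.1259, 0.085, -0.003, -0.004, 1.567, -0.0015, 0.0588, 0.1386, 0.085,
-0.003, -0.004, 1.567, -0.0015, 0.0588, 0.1512, 0.085, -0.003, -0.004, 1.567, -0.0016, 0.0588, 0.1638, 0.085,
```

View pics/c4.png

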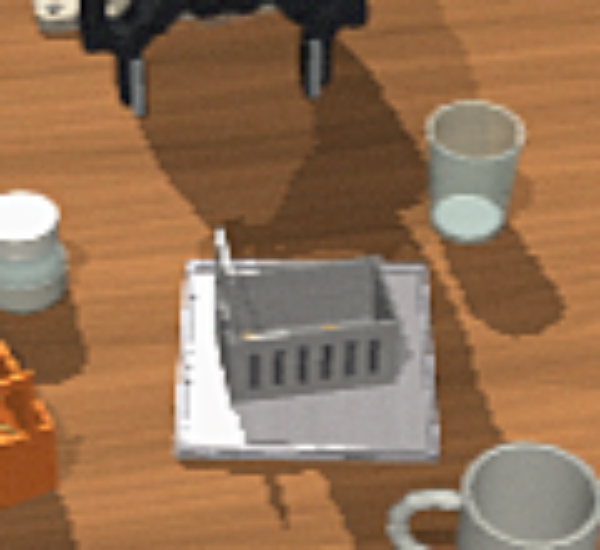

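Request:
move_arm(plan=[0, 0, 0.157, 0, 0.006, 0.006, 0.085, 0, 0, 0.313, 0, 0.012, 0.013, 0.085, 0, 0, 0.47, 0, 0.018, 0.019, 0.085, 0, -0.001, 0.627, 0, 0.024, 0.025, 0.085, 0, -0.002, 0.783, -0.001, 0.03, 0.031, 0.085, 0, -0.003, 0.94, -0.001, 0.036, 0.038, 0.085, -0.001, -0.003, 1.097, -0.001, 0.042, 0.044, 0.085, -0.002, -0.004, 1.254, -0.001, 0.047, 0.05, 0.085, -0.003, -0.004, 1.41, -0.001, 0.053, 0.057, 0.085, -0.003, -0.004, 1.567, -0.001, 0.059, 0.063, 0.085, -0.003, -0.004, 1.567, -0.001, 0.059, 0.063, 0.085])

```text
clock: 19.9
position: [0.4829, 0.0215, 0.3]
ee_rot: [0.707, 0.708, -0.0, 0.0]
ft_force: [-0.9, -0.4, 1.3]
grip_width: 0.998
grasp_force: 0.0
```

```bash
python3 - <<'E'
from h import *
rows([(.483,.021,.189,0,.085,8)])
E
```

```text
at [0.4829 0.0215 0.3   ] yaw 0.1 t 19.9 F [-0.9 -0.4  1.3] grip 0.9977289535682204 0.0
0, 0.001, 0, -0, 0, 0.0139, 0.085, 0, 0.001, 0, -0.0001, 0, 0.0277, 0.085, 0, 0.001, 0.001, -0.0001, 0, 0.0416, 0.085, 0, 0.001, 0.001, -0.0002, 0, 0.0555, 0.085,
0, 0.001, 0.001, -0.0002, 0, 0.0694, 0.085, 0, 0.001, 0.001, -0.0003, 0, 0.0832, 0.085, 0, 0.001, 0.001, -0.0003, 0, 0.0971, 0.085, 0, 0.001, 0.002, -0.0004, 0, 0.111, 0.085,
```

Request:
move_arm(plan=[0, 0, 0, 0, 0, 0.014, 0.085, 0, 0, 0, 0, 0, 0.03, 0.085, 0, 0, 0, 0, 0, 0.05, 0.085, 0, 0, 0, 0, 0, 0.07, 0.085, 0, 0, 0, 0, 0, 0.09, 0.085, 0, 0, 0, 0, 0, 0.103, 0.085, 0, 0, 0, 0, 0, 0.111, 0.085, 0, 0, 0, 0, 0, 0.111, 0.085, 0, 0, 0, 0, 0, 0.111, 0.07, 0, 0, 0, 0, 0, 0.111, 0.055, 0, 0, 0, 0, 0, 0.111, 0.045, 0, 0, 0, 0, 0, 0.111, 0.045], squeeze=60)

```text
clock: 21.4
position: [0.4838, 0.0212, 0.1908]
ee_rot: [0.707, 0.707, 0.001, 0.001]
ft_force: [-2.1, -0.1, 5.6]
grip_width: 0.667
grasp_force: 64.3
```

Request:
move_arm(plan=[0, 0, 0, 0, 0, 0, 0.04, 0, 0, 0, 0, 0, 0, 0.04, 0, 0, 0, 0, 0, -0.004, 0.04, 0, 0, 0, 0, 0, -0.01, 0.04, 0, 0, 0, 0, 0, -0.02, 0.04, 0, 0, 0, 0, 0, -0.034, 0.04, 0, 0, 0, 0, 0, -0.05, 0.04, 0, 0, 0, 0, 0, -0.07, 0.04, 0, 0, 0, 0, 0, -0.09, 0.04, 0, 0, 0, 0, 0, -0.105, 0.04, 0, 0, 0, 0, 0, -0.115, 0.04, 0, 0, 0, 0, 0, -0.12, 0.04])

```text
clock: 22.9
position: [0.4833, 0.0211, 0.3105]
ee_rot: [0.707, 0.707, 0.001, 0.001]
ft_force: [0.0, 0.6, -2.4]
grip_width: 0.672
grasp_force: 64.3
```

```bash
python3 - <<'E'
from h import *
for n in('scene','top'):
  s=cam(n)
  for l in('loop','basket'): print(n,l,[(w(s,d['position']).round(4),round(d['conf'],2)) for d in manip.tip_of(s,l) if w(s,d['position'])[1]>-.1])
# basket yaw target 182.5 => tool yaw 92.4; standoff
rows([(.45,.18,.32,45,.04,11),(.415,.352,.32,92.5,.04,11)])
E
```

```text
scene loop [(array([ 0.4851, -0.0387,  0.2109]), 0.75)]
scene basket [(array([0.4856, 0.0019, 0.1177]), 0.77), (array([ 0.4795,  0.0124, -0.0008]), 0.69)]
top loop []
top basket []
at [0.4831 0.0211 0.3095] yaw 0.0 t 23.2 F [ 1.   0.1 -2. ] grip 0.6742186465473767 64.3140721321106
0.001, 0, -0.071, 0.0144, -0.003, -0.001, 0.04, 0.001, 0, -0.143, 0.0289, -0.006, -0.0019, 0.04, 0.001, 0, -0.214, 0.0433, -0.009, -0.0029, 0.04, 0.001, 0, -0.286, 0.0578, -0.012, -0.0039, 0.04,
0.001, 0, -0.357, 0.0722, -0.015, -0.0048, 0.04, 0.001, 0.001, -0.428, 0.0867, -0.018, -0.0058, 0.04, 0.001, 0.001, -0.5, 0.1011, -0.0211, -0.0068, 0.04, 0.001, 0.001, -0.571, 0.1155, -0.0241, -0.0077, 0.04,
0.001, 0.001, -0.643, 0.13, -0.0271, -0.0087, 0.04, 0.001, 0.001, -0.714, 0.1444, -0.0301, -0.0097, 0.04, 0.001, 0.001, -0.785, 0.1589, -0.0331, -0.0106, 0.04, 0.001, 0.001, -0.861, 0.1745, -0.0363, -0.0106, 0.04,
0.001, 0.001, -0.936, 0.1902, -0.0394, -0.0106, 0.04, 0.001, 0.001, -1.011, 0.2058, -0.0426, -0.0107, 0.04, 0.001, 0.001, -1.087, 0.2214, -0.0458, -0.0107, 0.04, 0.001, 0.001, -1.162, 0.2371, -0.049, -0.0107, 0.04,
0.001, 0.001, -1.238, 0.2527, -0.0522, -0.0107, 0.04, 0.001, 0.001, -1.313, 0.2683, -0.0554, -0.0107, 0.04, 0.001, 0.001, -1.388, 0.284, -0.0585, -0.0107, 0.04, 0.001, 0.001, -1.464, 0.2996, -0.0617, -0.0107, 0.04,
0.001, 0.001, -1.539, 0.3152, -0.0649, -0.0107, 0.04, 0.001, 0.001, -1.614, 0.3309, -0.0681, -0.0107, 0.04,
```

Request:
move_arm(plan=[0, 0, -0.06, 0.012, -0.002, -0.001, 0.04, 0, 0, -0.14, 0.028, -0.006, -0.002, 0.04, 0, 0, -0.214, 0.043, -0.009, -0.003, 0.04, 0, 0, -0.286, 0.058, -0.012, -0.004, 0.04, 0, 0, -0.357, 0.072, -0.015, -0.005, 0.04, 0, 0, -0.428, 0.087, -0.018, -0.006, 0.04, 0, 0, -0.5, 0.101, -0.021, -0.007, 0.04, 0, 0, -0.571, 0.116, -0.024, -0.008, 0.04, 0, 0, -0.643, 0.13, -0.027, -0.009, 0.04, 0, 0, -0.714, 0.144, -0.03, -0.01, 0.04, 0, 0, -0.785, 0.159, -0.033, -0.01, 0.04, 0, 0, -0.85, 0.172, -0.036, -0.01, 0.04])

```text
clock: 24.7
position: [0.4469, 0.1943, 0.3199]
ee_rot: [0.35, 0.937, 0.0, 0.001]
ft_force: [-0.2, -0.1, -1.2]
grip_width: 0.665
grasp_force: 64.3
```

```bash
python3 - <<'E'
from h import *
rows([(.415,.354,.32,92.5,.04,12)])
E
```

```text
at [0.4469 0.1943 0.3199] yaw 49.0 t 24.7 F [-0.2 -0.1 -1.2] grip 0.6651496184084018 64.29271101951599
0.002, 0.002, -0.063, 0.0107, 0.0083, -0, 0.04, 0.001, 0.002, -0.127, 0.0215, 0.0166, -0, 0.04, 0.001, 0.002, -0.19, 0.0322, 0.0249, -0, 0.04, 0.001, 0.002, -0.253, 0.0429, 0.0332, -0, 0.04,
0.001, 0.002, -0.316, 0.0537, 0.0415, -0.0001, 0.04, 0.001, 0.002, -0.38, 0.0644, 0.0498, -0.0001, 0.04, 0.001, 0.002, -0.443, 0.0751, 0.0581, -0.0001, 0.04, 0.001, 0.002, -0.506, 0.0859, 0.0664, -0.0001, 0.04,
0.001, 0.002, -0.57, 0.0966, 0.0747, -0.0001, 0.04, 0.001, 0.002, -0.633, 0.1073, 0.083, -0.0001, 0.04, 0.001, 0.002, -0.696, 0.1181, 0.0913, -0.0001, 0.04, 0.001, 0.002, -0.759, 0.1288, 0.0996, -0.0001, 0.04,
```

Request:
move_arm(plan=[0, 0, -0.063, 0.011, 0.008, 0, 0.04, 0, 0, -0.127, 0.021, 0.017, 0, 0.04, 0, 0, -0.19, 0.032, 0.025, 0, 0.04, 0, 0, -0.253, 0.043, 0.033, 0, 0.04, 0, 0, -0.316, 0.054, 0.041, 0, 0.04, 0, 0, -0.38, 0.064, 0.05, 0, 0.04, 0, 0, -0.443, 0.075, 0.058, 0, 0.04, 0, 0, -0.506, 0.086, 0.066, 0, 0.04, 0, 0, -0.57, 0.097, 0.075, 0, 0.04, 0, 0, -0.633, 0.107, 0.083, 0, 0.04, 0, 0, -0.705, 0.12, 0.093, 0, 0.04, 0, 0, -0.759, 0.129, 0.1, 0, 0.04])

```text
clock: 26.2
position: [0.4158, 0.3545, 0.3198]
ee_rot: [-0.021, 1.0, 0.0, 0.001]
ft_force: [-0.5, 0.5, -1.5]
grip_width: 0.667
grasp_force: 64.3
```

```bash
python3 - <<'E'
from h import *
def crop(p,u,v,a,b,k): return cv2.resize(p['color'][v:v+b,u:u+a],(a*k,b*k),interpolation=cv2.INTER_CUBIC)
t=cam('top'); s=cam('scene')
for n,p in(('s',s),('t',t)):
  for l in('loop','basket','hook_seat'): print(n,l,[(w(p,d['position']).round(4),round(d['conf'],2)) for d in manip.tip_of(p,l) if w(p,d['position'])[1]>.2])
cv2.imwrite('pics/c5.png',np.hstack([crop(s,345,120,80,100,5),crop(t,90,135,80,100,5)])[:,:,::-1])
rows([])
E
```

```text
s loop [(array([0.4793, 0.3532, 0.2204]), 0.66)]
s basket []
s hook_seat [(array([0.5198, 0.3566, 0.1406]), 0.56)]
t loop [(array([0.4795, 0.3546, 0.2236]), 0.49)]
t basket [(array([0.4298, 0.3539, 0.1337]), 0.57)]
t hook_seat [(array([0.5205, 0.3539, 0.1431]), 0.62)]
at [0.4166 0.3528 0.3199] yaw 92.1 t 26.6 F [ 0.2 -1.2 -2. ] grip 0.6682241495572873 64.31558132171631
```

View pics/c5.png

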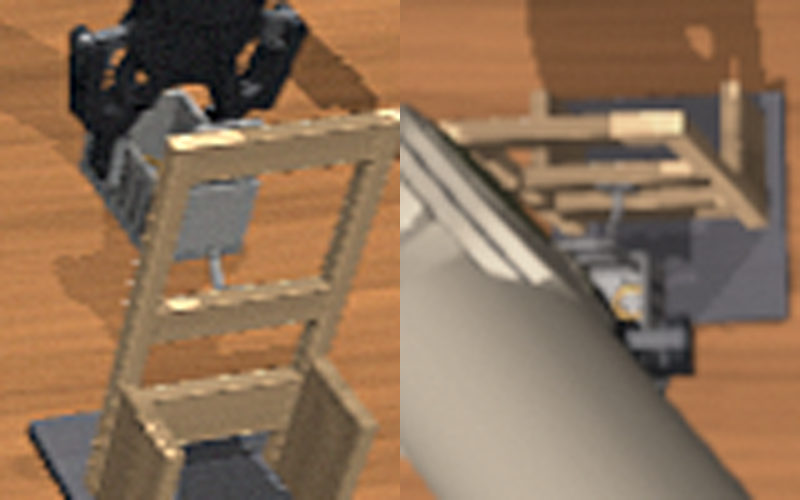

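```bash
python3 - <<'E'
from h import *
rows([(.416,.355,.266,92.5,.04,4),(.456,.3555,.266,92.5,.04,6)])
E
```

```text
at [0.4166 0.3528 0.3199] yaw 92.1 t 26.6 F [ 0.2 -1.2 -2. ] grip 0.6682241495572873 64.31558132171631
-0, 0.002, -0.002, 0.0002, 0.0006, 0.0135, 0.04, -0, 0.002, -0.003, 0.0003, 0.0011, 0.027, 0.04, -0, 0.002, -0.005, 0.0005, 0.0017, 0.0404, 0.04, -0, 0.002, -0.007, 0.0006, 0.0022, 0.0539, 0.04,
-0, 0.002, -0.007, -0.006, 0.0021, 0.0539, 0.04, -0, 0.002, -0.007, -0.0127, 0.0019, 0.054, 0.04, -0, 0.002, -0.007, -0.0194, 0.0017, 0.054, 0.04, -0, 0.002, -0.007, -0.026, 0.0016, 0.054, 0.04,
-0, 0.002, -0.007, -0.0327, 0.0014, 0.054, 0.04, -0, 0.002, -0.007, -0.0394, 0.0013, 0.054, 0.04,
```

Request:
move_arm(plan=[0, 0.001, 0, 0, 0, 0.013, 0.04, 0, 0.001, 0, 0, 0.001, 0.027, 0.04, 0, 0.001, 0, 0, 0.002, 0.04, 0.04, 0, 0.001, 0, 0, 0.002, 0.05, 0.04, 0, 0.001, 0, 0, 0.002, 0.054, 0.04, 0, 0.001, 0, -0.006, 0.002, 0.054, 0.04, 0, 0.001, 0, -0.013, 0.002, 0.054, 0.04, 0, 0.001, 0, -0.02, 0.002, 0.054, 0.04, 0, 0.001, 0, -0.027, 0.001, 0.054, 0.04, 0, 0.001, 0, -0.034, 0.001, 0.054, 0.04, 0, 0.001, 0, -0.039, 0.001, 0.054, 0.04, 0, 0.001, 0, -0.039, 0.001, 0.054, 0.04])

```text
clock: 28.1
position: [0.4557, 0.3558, 0.2659]
ee_rot: [-0.019, 1.0, -0.0, 0.001]
ft_force: [-0.2, 0.3, -2.7]
grip_width: 0.668
grasp_force: 64.3
```

```bash
python3 - <<'E'
from h import *
def crop(p,u,v,a,b,k): return cv2.resize(p['color'][v:v+b,u:u+a],(a*k,b*k),interpolation=cv2.INTER_CUBIC)
s=cam('scene');t=cam('top')
for n,p in(('s',s),('t',t)):
  for l in('loop','hook_seat'): print(n,l,[(w(p,d['position']).round(4),round(d['conf'],2)) for d in manip.tip_of(p,l) if w(p,d['position'])[1]>.2])
cv2.imwrite('pics/c6.png',np.hstack([crop(s,355,135,50,60,8),crop(t,110,145,50,60,8)])[:,:,::-1])
rows([])
E
```

```text
s loop [(array([0.5155, 0.3574, 0.1636]), 0.92)]
s hook_seat [(array([0.5225, 0.3554, 0.1421]), 0.6)]
t loop [(array([0.5211, 0.3562, 0.1693]), 0.56)]
t hook_seat [(array([0.5219, 0.3565, 0.1432]), 0.62)]
at [0.4552 0.356  0.266 ] yaw 92.2 t 28.4 F [ 0.4  1.  -2.3] grip 0.6725327767115498 64.3478786945343
```

View pics/c6.png

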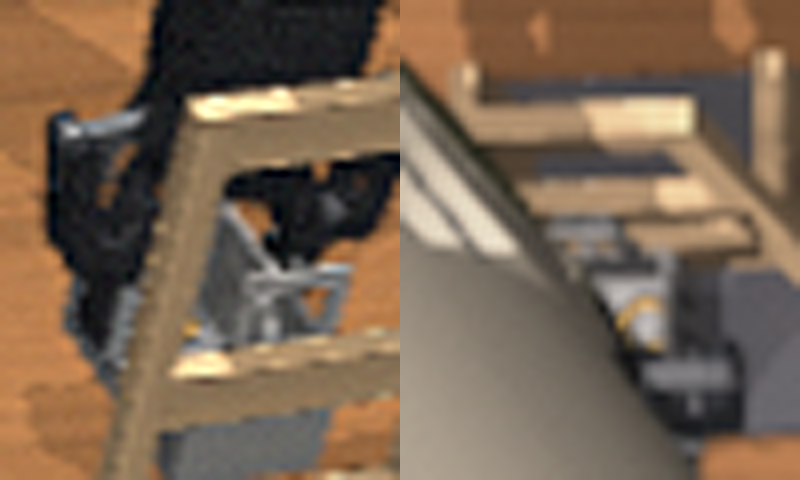

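Request:
move_arm(plan=[0, 0, 0, -0.003, 0, 0, 0.04, 0, 0, 0, -0.003, 0, 0.004, 0.04, 0, 0, 0, -0.003, 0, 0.009, 0.04, 0, 0, 0, -0.003, 0, 0.014, 0.04, 0, 0, 0, -0.003, 0, 0.018, 0.04, 0, 0, 0, -0.003, 0, 0.02, 0.04, 0, 0, 0, -0.003, 0, 0.02, 0.04])

```text
clock: 29.28
position: [0.4584, 0.356, 0.2458]
ee_rot: [-0.019, 1.0, -0.0, 0.001]
ft_force: [-0.6, -0.3, -1.8]
grip_width: 0.669
grasp_force: 64.3
```

Request:
move_arm(plan=[0, 0, 0, 0, 0, 0.001, 0.04, 0, 0, 0, 0, 0, 0.002, 0.04, 0, 0, 0, 0, 0, 0.002, 0.04])

```text
clock: 29.65
position: [0.4584, 0.356, 0.244]
ee_rot: [-0.019, 1.0, 0.0, 0.001]
ft_force: [0.7, 1.2, -2.6]
grip_width: 0.672
grasp_force: 64.3
```

Request:
move_arm(plan=[0, 0, 0, 0, 0, 0.001, 0.04, 0, 0, 0, 0, 0, 0.002, 0.04, 0, 0, 0, 0, 0, 0.002, 0.04])

```text
clock: 30.02
position: [0.4588, 0.3561, 0.2428]
ee_rot: [-0.019, 1.0, 0.0, 0.001]
ft_force: [-3.0, -1.3, 5.2]
grip_width: 0.671
grasp_force: 65.3
```

Request:
move_arm(plan=[0, 0, 0, 0, 0, 0, 0.056, 0, 0, 0, 0, 0, 0, 0.06, 0, 0, 0, 0, 0, 0, 0.065, 0, 0, 0, 0, 0, 0, 0.085, 0, 0, 0, 0, 0, 0, 0.085, 0, 0, 0, 0, 0, 0, 0.085], squeeze=20)

```text
clock: 30.78
position: [0.4584, 0.356, 0.2419]
ee_rot: [-0.019, 1.0, 0.0, 0.001]
ft_force: [-0.2, -0.1, -0.4]
grip_width: 0.997
grasp_force: 0.0
```

```bash
python3 - <<'E'
from h import *
s=cam('scene')
for l in('loop','basket'): print(l,[(w(s,d['position']).round(4),round(d['conf'],2)) for d in manip.tip_of(s,l) if w(s,d['position'])[1]>.2])
u,v=375,165
cv2.imwrite('pics/c7.png',cv2.resize(s['color'][120:240,335:435],None,fx=5,fy=5)[:,:,::-1])
rows([(None,None,.42,92,.085,10)])
E
```

```text
loop [(array([0.5208, 0.3558, 0.1454]), 0.58)]
basket [(array([0.4778, 0.3494, 0.0501]), 0.69)]
at [0.4584 0.356  0.242 ] yaw 92.2 t 30.925 F [-0.3  0.1 -0.8] grip 1.0036675497557659 0.0
-0, 0.001, 0, -0, -0, -0.0178, 0.085, -0, 0.001, 0.001, -0, -0, -0.0356, 0.085, -0, 0.001, 0.001, -0.0001, -0, -0.0534, 0.085, -0, 0.001, 0.001, -0.0001, -0, -0.0712, 0.085,
-0, 0.001, 0.002, -0.0001, -0, -0.089, 0.085, -0, 0.001, 0.002, -0.0001, -0, -0.1068, 0.085, -0, 0.001, 0.002, -0.0002, -0, -0.1246, 0.085, -0, 0.001, 0.003, -0.0002, -0, -0.1424, 0.085,
-0, 0.001, 0.003, -0.0002, -0, -0.1602, 0.085, -0, 0.001, 0.003, -0.0002, -0, -0.178, 0.085,
```

View pics/c7.png

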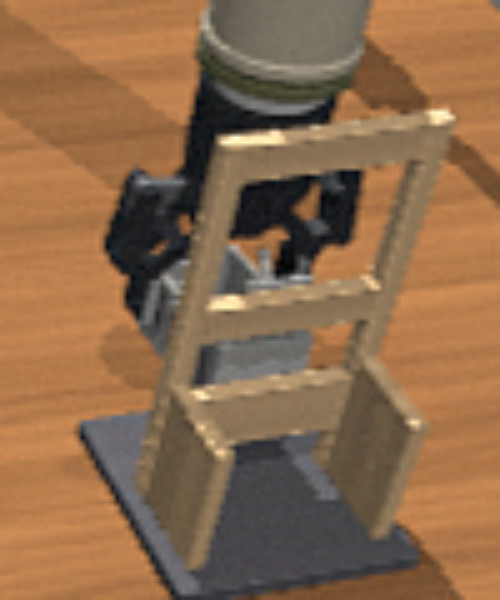

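Request:
move_arm(plan=[0, 0, 0, 0, 0, -0.012, 0.085, 0, 0, 0, 0, 0, -0.03, 0.085, 0, 0, 0, 0, 0, -0.05, 0.085, 0, 0, 0, 0, 0, -0.07, 0.085, 0, 0, 0, 0, 0, -0.09, 0.085, 0, 0, 0, 0, 0, -0.115, 0.085, 0, 0, 0, 0, 0, -0.145, 0.085, 0, 0, 0, 0, 0, -0.175, 0.04, 0, 0, 0, 0, 0, -0.205, 0, 0, 0, 0, 0, 0, -0.205, 0])

```text
clock: 32.17
position: [0.4583, 0.3559, 0.4511]
ee_rot: [-0.019, 1.0, 0.002, 0.003]
ft_force: [-0.1, 0.2, 0.2]
grip_width: 0.369
grasp_force: 0.0
```

```bash
python3 - <<'E'
from h import *
s=cam('scene')
for l in('loop','basket','lid_edge','lid_hinge'): print(l,[(w(s,d['position']).round(4),round(d['conf'],2)) for d in manip.tip_of(s,l)])
rows([(.50,.0,.447,40,0,7),(.62,-.15,.447,0,0,5)])
E
```

```text
loop [(array([ 0.4075, -0.2973,  0.0839]), 0.97), (array([ 0.5613, -0.1745,  0.0881]), 0.77), (array([0.5169, 0.3546, 0.1433]), 0.7), (array([ 0.1614, -0.2465,  0.083 ]), 0.7)]
basket [(array([ 0.3675, -0.3278, -0.0035]), 0.85), (array([ 0.1892, -0.2912, -0.0031]), 0.84), (array([0.4766, 0.3513, 0.05  ]), 0.8), (array([ 0.5167, -0.1878, -0.0039]), 0.62)]
lid_edge [(array([ 0.6504, -0.3413,  0.2335]), 0.56)]
lid_hinge [(array([ 0.6172, -0.3502,  0.1   ]), 0.78)]
at [0.458  0.3558 0.4463] yaw 92.2 t 32.425 F [-0.2 -0.4  0.3] grip -0.002795814086485397 0.0
-0.001, 0, 0.13, -0.0041, -0.051, -0.0001, 0, -0.001, 0.001, 0.26, -0.0081, -0.1021, -0.0001, 0, -0.001, 0.001, 0.39, -0.0122, -0.1531, -0.0002, 0, -0.001, 0.001, 0.521, -0.0162, -0.2041, -0.0002, 0,
-0.001, 0.001, 0.651, -0.0203, -0.2551, -0.0003, 0, -0.001, 0.001, 0.781, -0.0244, -0.3062, -0.0003, 0, -0.001, 0.001, 0.911, -0.0284, -0.3572, -0.0004, 0, -0.001, 0.001, 1.051, -0.0512, -0.3881, -0.0003, 0,
-0, 0.001, 1.19, -0.0741, -0.419, -0.0003, 0, -0, 0.001, 1.33, -0.0969, -0.4499, -0.0003, 0, -0, 0.001, 1.469, -0.1198, -0.4808, -0.0002, 0, -0, 0.001, 1.609, -0.1426, -0.5117, -0.0002, 0,
```

Request:
move_arm(plan=[0, 0, 0.13, -0.004, -0.051, 0, 0, 0, 0, 0.26, -0.008, -0.102, 0, 0, 0, 0, 0.39, -0.012, -0.153, 0, 0, 0, 0, 0.521, -0.016, -0.204, 0, 0, 0, 0, 0.651, -0.02, -0.255, 0, 0, 0, 0, 0.781, -0.024, -0.306, 0, 0, 0, 0, 0.911, -0.028, -0.357, 0, 0, 0, 0, 1.051, -0.051, -0.388, 0, 0, 0, 0, 1.19, -0.074, -0.419, 0, 0, 0, 0, 1.33, -0.097, -0.45, 0, 0, 0, 0, 1.469, -0.12, -0.481, 0, 0, 0, 0, 1.609, -0.143, -0.512, 0, 0])

```text
clock: 33.92
position: [0.6213, -0.151, 0.4464]
ee_rot: [0.709, 0.706, 0.0, 0.0]
ft_force: [-1.0, -0.5, -0.3]
grip_width: 0.001
grasp_force: 0.0
```

```bash
python3 - <<'E'
from h import *
rows([(.695,-.339,.447,8.5,0,6),(.695,-.339,.383,8.5,0,3),(.695,-.339,.383,8.5,0,1)])
E
```

```text
at [ 0.6213 -0.151   0.4464] yaw -0.2 t 33.925 F [-1.  -0.5 -0.3] grip 0.0009551315675990333 0.0
0, -0, -0.025, -0.0313, 0.0124, -0.0001, 0, 0, -0, -0.051, -0.0626, 0.0248, -0.0002, 0, 0, -0, -0.076, -0.0939, 0.0373, -0.0003, 0, 0, -0, -0.102, -0.1251, 0.0497, -0.0004, 0,
0, -0, -0.127, -0.1564, 0.0621, -0.0005, 0, 0, -0, -0.153, -0.1877, 0.0745, -0.0006, 0, 0, -0, -0.153, -0.1877, 0.0745, 0.0208, 0, 0, -0, -0.153, -0.1877, 0.0745, 0.0421, 0,
0, -0, -0.153, -0.1877, 0.0745, 0.0634, 0, 0, -0, -0.153, -0.1877, 0.0745, 0.0634, 0,
```

Request:
move_arm(plan=[0, 0, -0.025, -0.031, 0.012, 0, 0, 0, 0, -0.051, -0.063, 0.025, 0, 0, 0, 0, -0.076, -0.094, 0.037, 0, 0, 0, 0, -0.102, -0.125, 0.05, 0, 0, 0, 0, -0.127, -0.156, 0.062, 0, 0, 0, 0, -0.153, -0.188, 0.075, 0, 0, 0, 0, -0.153, -0.188, 0.075, 0.021, 0, 0, 0, -0.153, -0.188, 0.075, 0.042, 0, 0, 0, -0.153, -0.188, 0.075, 0.063, 0, 0, 0, -0.153, -0.188, 0.075, 0.063, 0])

```text
clock: 35.17
position: [0.6955, -0.3378, 0.3815]
ee_rot: [0.651, 0.759, -0.0, -0.002]
ft_force: [0.4, 0.8, -0.6]
grip_width: -0.001
grasp_force: 0.0
```

```bash
python3 - <<'E'
from h import *
d=[(.04,.207,4),(.0018,.209,3),(-.035,.198,3),(-.065,.175,2)]
rows([(.618+.989*a,-.350+.148*a,z+.173,8.5,0,n) for a,z,n in d])
E
```

```text
at [ 0.6955 -0.3378  0.3815] yaw 8.8 t 35.175 F [ 0.4  0.8 -0.6] grip -0.0005866695298822896 0.0
-0.002, -0.002, 0.001, -0.0001, -0.0096, 0.0004, 0, -0.002, -0.002, 0.002, -0.0002, -0.0192, 0.0008, 0, -0.002, -0.002, 0.003, -0.0003, -0.0288, 0.0012, 0, -0.002, -0.002, 0.004, -0.0004, -0.0385, 0.0016, 0,
-0.002, -0.002, 0.004, -0.0003, -0.0512, 0.001, 0, -0.002, -0.002, 0.004, -0.0003, -0.0639, 0.0003, 0, -0.002, -0.002, 0.004, -0.0002, -0.0767, -0.0003, 0, -0.002, -0.002, 0.004, -0.0002, -0.0889, 0.0034, 0,
-0.002, -0.002, 0.004, -0.0001, -0.1012, 0.0071, 0, -0.002, -0.002, 0.004, -0.0001, -0.1134, 0.0108, 0, -0.002, -0.002, 0.004, -0.0001, -0.1284, 0.0223, 0, -0.002, -0.002, 0.004, -0, -0.1434, 0.0339, 0,
```

Request:
move_arm(plan=[0, 0, 0, 0, -0.01, 0, 0, 0, 0, 0, 0, -0.019, 0, 0, 0, 0, 0, 0, -0.029, 0, 0, 0, 0, 0, 0, -0.038, 0.001, 0, 0, 0, 0, 0, -0.051, 0.001, 0, 0, 0, 0, 0, -0.064, 0, 0, 0, 0, 0, 0, -0.077, 0, 0, 0, 0, 0, 0, -0.089, 0.003, 0, 0, 0, 0, 0, -0.101, 0.007, 0, 0, 0, 0, 0, -0.113, 0.011, 0, 0, 0, 0, 0, -0.128, 0.022, 0, 0, 0, 0, 0, -0.143, 0.034, 0])

```text
clock: 36.67
position: [0.5534, -0.3602, 0.3496]
ee_rot: [0.651, 0.759, 0.0, 0.0]
ft_force: [1.3, 0.2, 0.9]
grip_width: -0.004
grasp_force: 0.6
```

```bash
python3 - <<'E'
from h import *
s=cam('scene')
print([(w(s,d['position']).round(4),round(d['conf'],2)) for d in manip.tip_of(s,'lid_edge')])
d=[(-.086,.143,4),(-.093,.121,3),(-.095,.109,3)]
rows([(.618+.989*a,-.350+.148*a,z+.173,8.5,0,n) for a,z,n in d])
E
```

```text
[(array([ 0.5196, -0.3619,  0.1979]), 0.81)]
at [ 0.5523 -0.3607  0.3487] yaw 8.6 t 36.775 F [ 0.  -1.1  0. ] grip -0.0011204765068028686 0.0
-0.001, -0.001, 0.001, 0.0002, -0.0048, 0.0082, 0, -0.001, -0.001, 0.001, 0.0004, -0.0097, 0.0164, 0, -0.001, -0.001, 0.002, 0.0006, -0.0145, 0.0246, 0, -0.001, -0.001, 0.002, 0.0008, -0.0194, 0.0328, 0,
-0.001, -0.001, 0.002, 0.0008, -0.0217, 0.0401, 0, -0.001, -0.001, 0.002, 0.0008, -0.024, 0.0474, 0, -0.001, -0.001, 0.002, 0.0008, -0.0264, 0.0548, 0, -0.001, -0.001, 0.002, 0.0008, -0.027, 0.0588, 0,
-0.001, -0.001, 0.002, 0.0008, -0.0277, 0.0628, 0, -0.001, -0.001, 0.002, 0.0008, -0.0283, 0.0668, 0,
```

Lid is at ~45°, following as planned.

Request:
move_arm(plan=[0, 0, 0, 0, -0.005, 0.008, 0, 0, 0, 0, 0, -0.01, 0.016, 0, 0, 0, 0, 0, -0.0145, 0.025, 0, 0, 0, 0, 0, -0.019, 0.033, 0, 0, 0, 0, 0, -0.022, 0.04, 0, 0, 0, 0, 0, -0.024, 0.047, 0, 0, 0, 0, 0, -0.026, 0.055, 0, 0, 0, 0, 0, -0.027, 0.059, 0, 0, 0, 0, 0, -0.028, 0.063, 0, 0, 0, 0, 0, -0.028, 0.067, 0, 0, 0, 0, 0, -0.028, 0.067, 0])

```text
clock: 38.15
position: [0.5268, -0.3642, 0.2827]
ee_rot: [0.651, 0.759, 0.0, 0.0]
ft_force: [0.6, -0.0, -0.9]
grip_width: -0.004
grasp_force: 0.0
```

Request:
move_arm(plan=[0, 0, 0, 0, 0, 0.0015, 0, 0, 0, 0, 0, 0, 0.003, 0, 0, 0, 0, 0, 0, 0.003, 0])

```text
clock: 38.52
position: [0.5268, -0.3643, 0.2806]
ee_rot: [0.651, 0.759, 0.001, 0.001]
ft_force: [-2.5, 1.9, 5.4]
grip_width: 0.001
grasp_force: 2.6
```

Request:
move_arm(plan=[0, 0, 0, 0, 0, 0.001, 0, 0, 0, 0, 0, 0, 0.002, 0, 0, 0, 0, 0, 0, 0.002, 0])

```text
clock: 38.9
position: [0.5267, -0.3645, 0.2804]
ee_rot: [0.651, 0.759, 0.001, 0.001]
ft_force: [-8.4, 6.3, 21.1]
grip_width: -0.001
grasp_force: 10.5
```

Request:
move_arm(plan=[0, 0, 0, 0, 0, 0.001, 0, 0, 0, 0, 0, 0, 0.001, 0])

```text
clock: 39.15
position: [0.5267, -0.3646, 0.2803]
ee_rot: [0.651, 0.759, 0.001, 0.001]
ft_force: [-10.9, 9.1, 28.5]
grip_width: -0.001
grasp_force: 14.4
```

Hard stop reached: the lid is shut. Retreat and check.

Request:
move_arm(plan=[0, 0, 0, 0, 0, -0.01, 0, 0, 0, 0, 0, 0, -0.05, 0, 0, 0, 0, 0, 0, -0.1, 0, 0, 0, 0, 0, 0, -0.15, 0, 0, 0, 0, 0, 0, -0.15, 0, 0, 0, 0, 0, 0, -0.15, 0])

```text
clock: 39.9
position: [0.5266, -0.3641, 0.4265]
ee_rot: [0.651, 0.759, 0.0, 0.0]
ft_force: [0.4, 0.7, -0.9]
grip_width: -0.002
grasp_force: 0.0
```

```bash
python3 - <<'E'
from h import *
s=cam('scene')
for l in('loop','lid_edge','basket','block','beaker','mug','brush','jar'): print(l,[(w(s,d['position']).round(4),round(d['conf'],2)) for d in manip.tip_of(s,l) if l not in('loop','basket') or w(s,d['position'])[1]>.2])
save(s,'end.png'); rows([])
E
```

```text
loop [(array([0.5199, 0.3569, 0.1441]), 0.82)]
lid_edge [(array([ 0.4795, -0.3656,  0.1023]), 0.83), (array([ 0.5294,  0.3565, -0.0014]), 0.74)]
basket [(array([0.477 , 0.3501, 0.0493]), 0.72)]
block [(array([ 7.254e-01, -1.033e-01, -5.000e-04]), 0.94), (array([ 6.715e-01,  9.200e-02, -3.000e-04]), 0.7)]
beaker [(array([ 0.3758,  0.1373, -0.0007]), 0.68), (array([0.5203, 0.3576, 0.14  ]), 0.65)]
mug [(array([0.6733, 0.0937, 0.0007]), 0.77), (array([0.5285, 0.3561, 0.0014]), 0.71), (array([ 0.3892, -0.1501, -0.0042]), 0.55)]
brush [(array([ 0.7318,  0.2216, -0.0024]), 0.87)]
jar [(array([ 0.3898, -0.1471,  0.0004]), 0.85)]
at [ 0.5266 -0.3642  0.4267] yaw 8.8 t 40.35 F [-0.6  0.3  0.5] grip -0.004114588996704385 0.0
```

View pics/end.png

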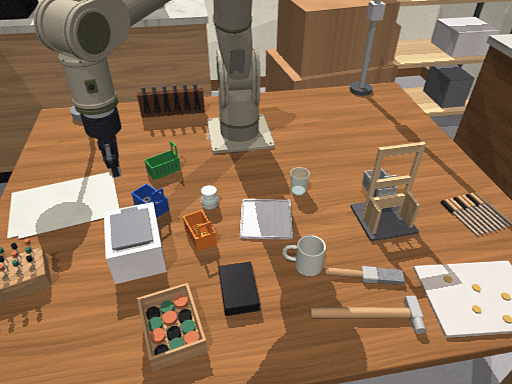

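The picture shows the lid flat on the bath at about (130,228), the basket on the hook at about (380,182), the tray empty at about (267,220), and the bystanders in place.

```bash
python3 -c "
from workcell import manip
print(manip.hand_in())"
```

```text
the job is handed in; nothing more can be done
None
```

I stood the basket in the drip tray and released it, then hung it by its loop on the hook and shut the lid. The bystanders are where they were, and I handed the job in at about 40 s; the hand-in returned no verdict.

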